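# Close the cone carton and hold the press lever level

## Task

Close the cone's cardboard carton: fold its two side flaps in and down flat, then fold the big top flap over them until it lies flat, and only then push the press's spring lever down with the fingers until it stands level, neither above nor below, so that the two padded bars clamp the top, and finish still holding it there, as it springs back up when let go. Leave the cones, jars, tape and tags where they are.

Things in the scene. Friction and masses are not known exactly. Their poses are not given: they have to be found in the camera images.
- press: fixed carton press: origin on the table under the carton's centre, x away from the robot, y left, z up; turned up to 0.25 rad. Plywood base 12 mm thick, x -85 to 170, y -242 to 108 mm. Fixed on it an open carton, 150 (x) by 180 (y) mm about the origin, rim 100 mm above the table. A grey gearbox 80 x 50 mm, 137 mm high, stands at x 122, y -163 mm
- bar_shaft (a point): middle of the press's bar shaft behind the carton (press x 140, y 0, z 126 mm; along y, posts to 138 mm high). Its two hold-down bars, 142 mm long, at y -50 and +50 mm, with soft foam pads 32 mm thick at their ends, stand nearly upright (to 270 mm high) while the lever is up. The lever swings them over: with the lever level the bars are level and the pads are half squeezed onto the carton
- flap_left_hinge (a point): middle of the left side flap's crease, on the carton's left (+y) rim, 100 mm above the table; press axes. The flap is card 138 mm long (along x), 65 mm deep, 3 mm thick; its crease runs along the press's x
- flap_left (a joint): left side flap, rad: 0 = folded in, flat over the carton; 1.57 = standing straight up; more = leaning outwards (to the left). Starts between 1.5 and 2.1. Its stiff crease keeps it where it is left; 0.4 N at its edge moves it
- flap_right_hinge (a point): middle of the right side flap's crease, on the carton's right (-y) rim, 100 mm above the table; press axes. Flap as the left one, mirrored
- flap_right (a joint): right side flap, rad: 0 = folded in flat; 1.57 = straight up; more = leaning outwards (to the right). Starts between 1.5 and 2.1; stays where it is left
- lid_hinge (a point): middle of the big top flap's crease, on the carton's rim nearest the robot, 103 mm above the table; press axes. The flap is card 180 mm wide (along y), 147 mm deep, 3 mm thick, and covers the whole carton when closed (top face at 106 mm)
- lid (a joint): big top flap, rad: 0 = lying flat and closed; 1.57 = standing straight up on the robot's side of the carton; more = leaning towards the robot. Starts between 1.5 and 1.75; stays where it is left; 0.5 N at its edge moves it
- lever_grip (a point): centre of the lever's black round cross-bar (24 mm diameter, 75 mm long, along press y), right of the carton; axes of the lever. A steel arm runs 170 mm from it to the pivot at press x 112, y -203, z 70 mm. Level: the bar's centre is at press x -58, y -203, z 70 mm; released: 173 mm above the table
- lever (a joint): press lever, rad: 0 = released, sloping up towards the robot; 0.65 = level; stop at 0.9 (below level). A spring always drives it back to 0: at the bar about 2.5 N to start it and 7 N downwards to hold it level
- cone_small: bystander, to be left alone: small brown pine cone, 75 x 42 x 40 mm, lying on the base plate between carton and lever; origin at the centre of its underside
- tape_roll: bystander, to be left alone: roll of tape lying flat, 72 mm across, 24 mm high, on the table left of the carton; origin at the centre of its underside
- cone_big: bystander, to be left alone: broad pine cone standing upright, 90 mm across, 115 mm high, on the left; origin at the centre of its underside
- jar_tall: bystander, to be left alone: glass jar with white screw lid, 72 mm across, 115 mm high, on the left; origin at the centre of its underside
- jar_low: bystander, to be left alone: glass jar with white screw lid, 76 mm across, 85 mm high, on the right; origin at the centre of its underside
- cone_long: bystander, to be left alone: long slim pine cone lying, 140 x 60 mm, on the right; origin at the centre of its underside
- tag_stack: bystander, to be left alone: stack of black plant tags, 90 x 55 x 16 mm, on the right; origin at the centre of its underside

How it is judged (in metres and radians):
On the way, in this order (a step that is already met when the one before it is completed fails the run):
1. both side flaps are folded in flat while the big top flap is still open (value of joint each of flap_left, flap_right below 0.2 rad and value of joint lid above 0.6 rad), for 0.1 s.
2. the big top flap is closed over them (value of joint each of flap_left, flap_right below 0.2 rad and value of joint lid below 0.15 rad), for 0.1 s.
3. the fingers hold the lever level (value of joint lever between 0.58 and 0.72 rad and contact force between the fingers and lever above 3 N), for 0.3 s.
At the end, for the whole second after the job is handed in: The side flaps are folded flat (under 0.2 rad), the big top flap is closed over them (under 0.15 rad), and the fingers still hold the lever level (joint 0.58 to 0.72 rad, that is within 0.07 rad or 12 mm at the cross-bar) with more than 3 N (all of step 2 and all of step 3); the arm keeps its last pose, push and grip.
It fails at once if the lever was pushed before the top flap was closed (value of joint lever above 0.25 rad and value of joint lid above 0.35 rad).
It fails at once if a bystander was moved by more than 30 mm (distance of any of cone_small, tape_roll, cone_big, jar_tall, jar_low, cone_long, tag_stack from where it was at the start of the episode above 0.03 m).
It also fails if it takes over 54 s, if anything falls off the work surface, if the arm or the gripper's body presses on something with over 40 N, if the wrist force passes 120 N, or if a joint passes its speed limit or range.

## Robot

A 6-joint arm with a two-finger parallel gripper is mounted at the origin on the work surface. World frame = base frame: x ahead of the robot, y to its left, z up, the work surface at z = 0. Lengths are in mm, angles in degrees, forces in N, time in s.
With the tool pointing down it reaches from about 300 to 850 mm from the base axis. Payload 4.2 kg.
Tool frame: the origin (TCP) lies on the centre line of the jaws, within the pads' length; the fingertips stand 11 mm ahead of it and the grasp point (between the pads) lies 8 mm behind it; z points along the fingers, y is the direction in which the jaws open and shut (so a half turn about z gives the same grasp; the last joint's range is limited). The gripper opens to 91 mm and grips with 3 to 60 N. Pads are 32 mm wide; open, the fingers measure 118 mm over their backs; the gripper's body (76 mm by 178 mm) begins 60 mm behind the grasp point.
Start: joints at [65.317, 18.312, 89.639, -0, 72.044, -1.146], TCP at [229.626, 527.176, 224.976] pointing down, gripper open.
Joint ranges: [-177.97, 177.97], [-48.28, 115.42], [12.27, 149.76], [-77.06, 257.06], [2.81, 150.46], [-146.56, 146.56]. Speed limits (degrees/s): [147.25, 147.25, 180, 180, 180, 180].

## Interface

Orientations are given as [roll, pitch, yaw] about the fixed x, y, z axes, in that order (R = Rz(yaw) Ry(pitch) Rx(roll)).
In Python, from workcell import env, grab_frame gives the robot as it stands. The module is installed in compiled form; this text tells all that it offers.
- The arm moves only by the tool arm_command, never from a script. Its argument "series" is one flat list of numbers, 6 for each row, row after row: the shift along the world's x, y, z each as a share of 400 mm, from -1 to 1, then the turn, a rotation vector about the world's x, y, z each as a share of 45 degrees, from -1 to 1. A call has 1 to 20 rows; each row shifts and turns the commanded pose from where the row before left it; what a row does not reach is not made up. A row lasts 1/12 s, in which the tool goes at most 41.7 mm and 7.16 degrees, less where a joint would pass 70% of its speed; a pose out of reach is approached as far as the arm can. A call with a number of a shift or a turn outside -1 to 1 is refused whole. A call with a gripper value outside its range is refused whole. "hand" is the opening, from 0 (shut) to 1 (fully open), set as the call begins (left out, the last holds). The fingers move at their own pace and stop on an object; "newtons" is the grip in N (left out, the last holds). Time passes only in rows, so rows that do not move let the fingers close. It gives the time, the measured TCP pose, the force and the opening at its end, in the units of the state.
- env.state(): the state, without advancing time (a new reading comes with each control period).
- grab_frame(name): name is "side" or "top" or "wrist"; returns a dict with "frame" (400x640x3 uint8, red, green, blue), "intrinsics" (3x3 intrinsics, pixels), "R" (3x3) and "t" (3): a world point X has camera coordinates R X + t; the wrist camera has in their place "tool_from_camera" (4x4, takes a point from camera to tool coordinates, whose origin is the TCP and whose axes are the flange's). Camera axes: x right, y down, z forward; pixel columns grow to the right and rows downward; lengths in mm; the calibration is good to about 2 mm. A picture is of the moment at which its call begins: read the wrist's pose just before it. There is no depth.
- env.job_done(): hands the job in, once; it reports no verdict.
The state is a dict: "time_s": time; "qpos": joint angles; "qvel": joint speeds; "effort": joint torques, N m; "ee_pos": TCP position; "ee_rot": TCP orientation; "force": force on the tool from outside, world axes, zero at the start; "torque": the same for the moment, N m; "gripper_width": finger opening in mm.
Only numpy, scipy, OpenCV 4.12 (cv2) and the standard library are available. Lean on these libraries where they do the work, as an engineer would, in place of code of your own. Each camera call takes 0.05 s, during which the arm holds its last target.

## Working session

There is one attempt and no reset: what is moved stays moved. The work goes in short steps, Python scripts to look and compute and a tool call to move; the robot and the scene stay as the last step left them, time stands still between calls to the robot, and variables do not carry over. Pictures are saved under pics/ and viewed, and the job is handed in when it is done.

Besides the shell and the picture viewer there is one more tool, called after "Request:" by a JSON object that holds its "fn" and its "kwargs". arm_command: Moves the arm, as the interface text tells. Shift numbers are shares of 400 mm and turn numbers shares of 45 degrees, none past 1 either way. Its arguments: {"type":"object","properties":{"series":{"type":"array"},"hand":{"type":"number"},"newtons":{"type":"number"}},"required":["series"]}

```bash
mkdir -p pics
python3 - <<'E'
from workcell import env, grab_frame
import cv2,json
print(env.state())
for n in("side","top"):
    f=grab_frame(n); cv2.imwrite(f"pics/{n}0.png",f["frame"][:,:,::-1])
    print(n,f["intrinsics"].tolist(),f["R"].tolist(),f["t"].tolist())
E
```

```text
{'time_s': 0.0, 'qpos': array([ 6.53161467e+01,  1.83510602e+01,  8.97075800e+01,  1.73439281e-03,
        7.20449682e+01, -1.14559295e+00]), 'qvel': array([-0.03212993,  0.02817655, -0.06955085,  0.00132582, -0.01455251,
        0.06491869]), 'effort': array([-1.70273648e-03, -4.12464023e+01, -2.31973457e+01,  7.25425500e-02,
        4.59456746e-02, -1.43071270e-04]), 'ee_pos': array([229.41015385, 526.70390109, 224.11815106]), 'ee_rot': array([-1.79896445e+02, -3.72007074e-03,  1.56461200e+02]), 'force': array([0.2594629 , 0.03842753, 0.78373617]), 'torque': array([-0.02646862,  0.04942325,  0.02730661]), 'gripper_width': 91.20001409128177}
side [[397.7363574451881, 0.0, 326.35691818166146], [0.0, 397.7363574451881, 196.70584238101534], [0.0, 0.0, 1.0]] [[0.9982335308803234, -0.05702644108835973, -0.01666741860628817], [-0.05009200448545751, -0.6569883458353745, -0.7522347403059282], [0.03194697032318254, 0.7517408452740173, -0.6586843649532569]] [-595.6063525676897, 77.68699050387842, 1563.3569402474736]
top [[509.1883652251796, 0.0, 319.77637080837513], [0.0, 509.1883652251796, 197.87961809595473], [0.0, 0.0, 1.0]] [[0.02530732357200982, -0.9995505308895936, -0.016070954295048446], [-0.9954745565342609, -0.023724622403860283, -0.09201928919911562], [0.0915966520487393, 0.018326988026574103, -0.9956275281667016]] [-53.328862806282785, 607.8655737662516, 1501.7991781563749]
```

View pics/side0.png

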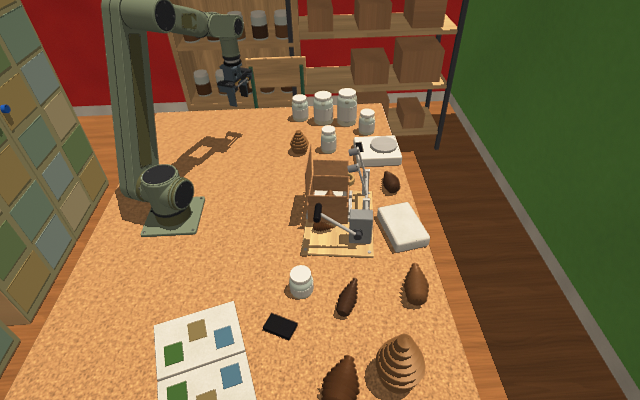

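View pics/top0.png

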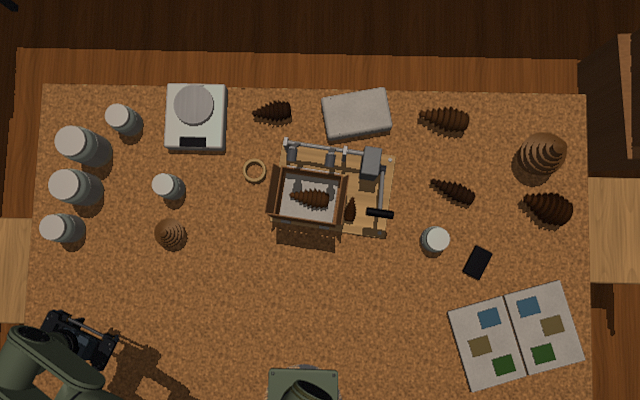

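Run:
```python
import cv2
a=cv2.imread("pics/top0.png")[60:310,170:500]; cv2.imwrite("pics/topc.png",cv2.resize(a,None,fx=2.4,fy=2.4,interpolation=cv2.INTER_CUBIC))
a=cv2.imread("pics/side0.png")[90:290,170:430]; cv2.imwrite("pics/sidec.png",cv2.resize(a,None,fx=3,fy=3,interpolation=cv2.INTER_CUBIC))
```

```text
(no output)
```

View pics/topc.png

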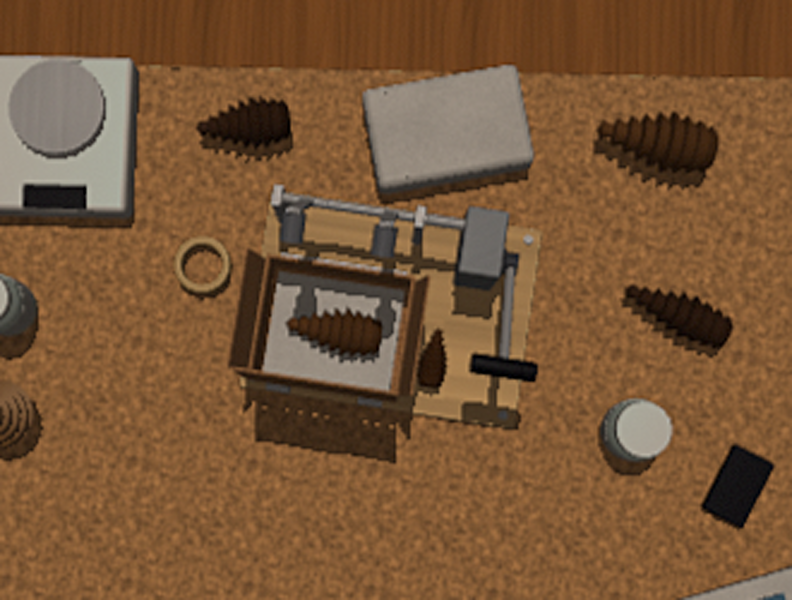

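View pics/sidec.png

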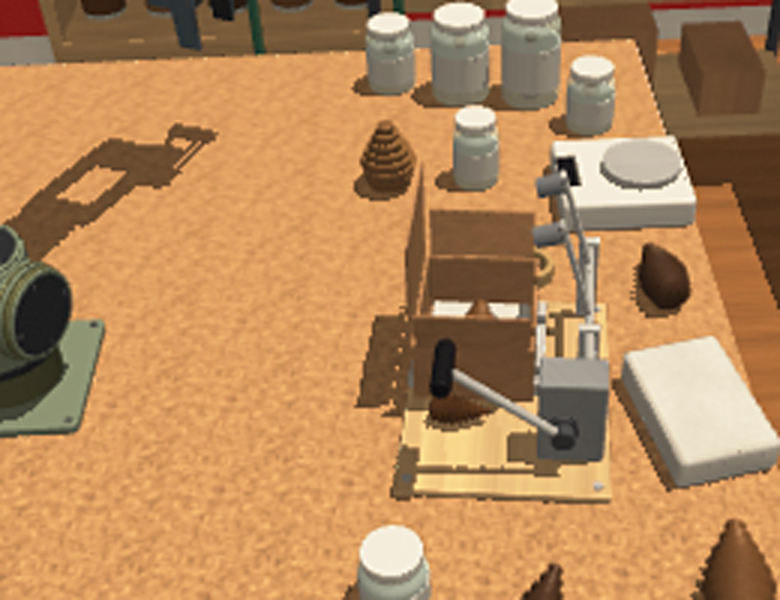

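The top view shows the carton at about (307,200), the lever bar at (380,213) and the gearbox at (372,162). The lid stands up on the near side and both side flaps lean slightly outwards. Next I fit the press pose.

```bash
cat > h.py <<'E'
import numpy as np
K={'side':np.array([[397.736,0,326.357],[0,397.736,196.706],[0,0,1]]),'top':np.array([[509.188,0,319.776],[0,509.188,197.880],[0,0,1]])}
R={'side':np.array([[0.9982335308803234, -0.05702644108835973, -0.01666741860628817], [-0.05009200448545751, -0.6569883458353745, -0.7522347403059282], [0.03194697032318254, 0.7517408452740173, -0.6586843649532569]]),
'top':np.array([[0.02530732357200982, -0.9995505308895936, -0.016070954295048446], [-0.9954745565342609, -0.023724622403860283, -0.09201928919911562], [0.0915966520487393, 0.018326988026574103, -0.9956275281667016]])}
t={'side':np.array([-595.6063525676897, 77.68699050387842, 1563.3569402474736]),'top':np.array([-53.328862806282785, 607.8655737662516, 1501.7991781563749])}
def proj(c,X):
    p=K[c]@(R[c]@np.asarray(X,float)+t[c]); return p[:2]/p[2]
def w(pose,p):
    x,y,a=pose; c,s=np.cos(a),np.sin(a); return np.array([x+c*p[0]-s*p[1],y+s*p[0]+c*p[1],p[2]])
def ray(c,uv,z):
    d=R[c].T@np.linalg.inv(K[c])@np.array([*uv,1.]); o=-R[c].T@t[c]
    return o+d*(z-o[2])/d[2]
E
python3 - <<'E'
from h import *
from scipy.optimize import least_squares
tc=lambda u,v:(170+u/2.4-.2,60+v/2.4-.2); sc=lambda u,v:(170+u/3-.3,90+v/3-.3)
obs=[('top',tc(540,233),(170,-242,12)),('top',tc(518,425),(-85,-242,12)),('top',tc(503,367),(-23,-203,173)),
('side',sc(443,369),(-23,-203,173)),('side',sc(610,497),(170,-242,0)),('side',sc(393,497),(-85,-242,0)),
('top',tc(486,207+4),(162,-163,137)),('side',sc(565,433),(112,-211,70))]
f=lambda q:np.concatenate([proj(c,w(q,p))-uv for c,uv,p in obs])
r=least_squares(f,[500,0,-.1],x_scale=[10,10,.02],loss='soft_l1'); print(r.x,f(r.x).reshape(-1,2).round(1))
q=r.x
import cv2
for c in('top','side'):
    im=cv2.imread(f'pics/{c}0.png'); s=4
    im=cv2.resize(im,None,fx=s,fy=s,interpolation=cv2.INTER_CUBIC)
    def L(a,b,col):
        cv2.line(im,*[tuple(int(v) for v in (proj(c,w(q,p))+.5)*s) for p in(a,b)],col,1)
    def P(ps,col):
        for a,b in zip(ps,ps[1:]+ps[:1]):L(a,b,col)
    P([(-85,-242,12),(170,-242,12),(170,108,12),(-85,108,12)],(0,0,255))
    P([(-75,-90,100),(75,-90,100),(75,90,100),(-75,90,100)],(0,255,0))
    P([(82,-188,137),(162,-188,137),(162,-138,137),(82,-138,137)],(255,0,0))
    L((140,-90,126),(140,90,126),(255,255,0))
    for a in(1.5,1.7,1.9,2.1):
        for sgn in(1,-1):
            y=sgn*(90-65*np.cos(a));z=100+65*np.sin(a); L((-69,y,z),(69,y,z),(255,0,255))
    for a in(1.5,1.6,1.7):
        x=-75+147*np.cos(a);z=103+147*np.sin(a);L((x,-90,z),(x,90,z),(0,255,255))
    u,v=proj(c,w(q,(0,0,100)))*s; u,v=int(u),int(v)
    cv2.imwrite(f'pics/fit_{c}.png',im[max(0,v-300):v+300,max(0,u-400):u+400])
print('bystanders')
E
```

```text
[ 6.01421656e+02 -4.06749795e+00 -1.00085599e-01] [[-0.6 -1.6]
 [-0.9  1.6]
 [ 0.2  0.3]
 [ 0.   0.2]
 [ 0.4  2.1]
 [ 0.   0.5]
 [-0.7 -0.9]
 [-0.7  2.8]]
bystanders
```

View pics/fit_top.png

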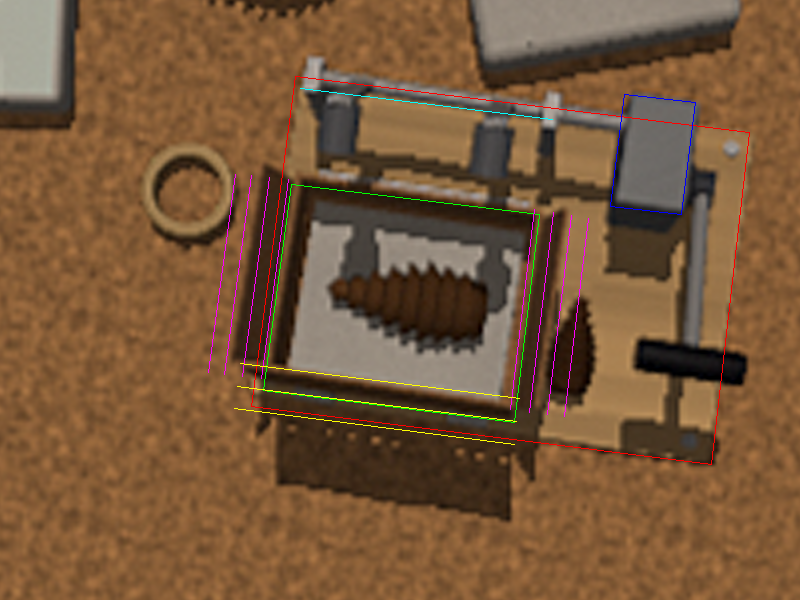

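View pics/fit_side.png

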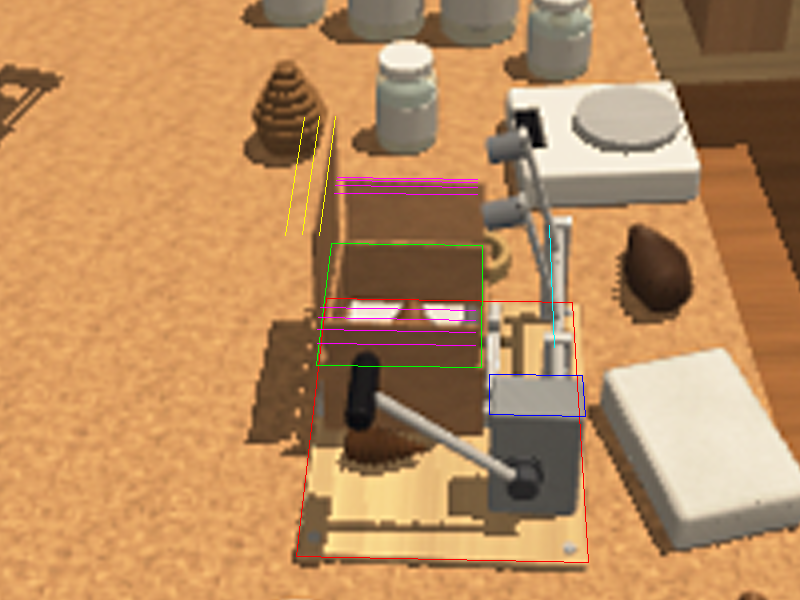

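Run:
```python
from h import *
from scipy.optimize import least_squares
tc=lambda u,v:(170+u/2.4-.2,60+v/2.4-.2); sc=lambda u,v:(170+u/3-.3,90+v/3-.3)
q0=[601.42,-4.07,-.1001]
def o(c,s=4):
    u,v=[int(x) for x in proj(c,w(q0,(0,0,100)))*s]; return lambda a,b:((a+max(0,u-400))/s-.5,(b+max(0,v-300))/s-.5)
T=o('top');S=o('side')
obs=[('top',T(749,128),(170,-242,12)),('top',T(714,463),(-85,-242,12)),
('top',T(637,353),(-23,-165.5,173)),('top',T(746,369),(-23,-240.5,173)),
('side',S(362,391),(-23,-203,173)),('side',S(588,562),(170,-242,0)),('side',S(298,562),(-85,-242,0)),
('top',T(626,94),(162,-138,137)),('top',T(696,102),(162,-188,137)),
('side',S(584,377),(162,-138,137)),('side',S(582,418),(162,-188,137)),('side',S(489,415),(82,-188,137)),
('side',S(484,244),(75,90,100)),('side',S(484,367),(75,-90,100)),
('top',T(340,82),(140,50,132)),('top',T(495,104),(140,-50,132))]
f=lambda q:np.concatenate([proj(c,w(q,p))-uv for c,uv,p in obs])
r=least_squares(f,q0,x_scale=[10,10,.02],loss='soft_l1'); print(r.x,f(r.x).reshape(-1,2).round(1).tolist())
q=r.x
for n,p in dict(grip=(-23,-203,173),gl=(-58,-203,70),L=(0,90,100),Rr=(0,-90,100),lid=(-75,0,103)).items(): print(n,w(q,p).round(1))
for n,uv,z in [('cone_big',(171,233),60),('jar_tall',(167,183),115),('tape',(255,171),24),('jar_low',(435,237),85),('cone_small',(350,210),30)]: print(n,ray('top',uv,z).round())
from workcell import env; print(env.state()['time_s'])
```

```text
[ 6.03849730e+02 -3.18225235e+00 -1.06147492e-01] [[0.2, 0.7], [-1.0, 0.1], [-0.6, 0.3], [-0.3, -0.1], [0.8, 0.4], [0.1, 2.4], [0.0, 0.5], [-0.4, -0.5], [-0.2, -0.3], [0.0, -0.3], [1.1, -0.5], [0.6, -0.3], [0.3, 0.2], [-0.1, 0.1], [3.9, 2.1], [0.2, 1.0]]
grip [ 559.5 -202.6  173. ]
gl [ 524.7 -198.9   70. ]
L [613.4  86.3 100. ]
Rr [594.3 -92.7 100. ]
lid [529.3   4.8 103. ]
cone_big [492. 395.  60.]
jar_tall [633. 397. 115.]
tape [686. 160.  24.]
jar_low [ 499. -372.   85.]
cone_small [ 575. -130.   30.]
0.1
```

Request:
{"fn": "arm_command", "kwargs": {"series": [0.0625,-0.0613,0,0,0,0.13,0.0625,-0.0613,0,0,0,0.13,0.0625,-0.0613,0,0,0,0.13,0.0625,-0.0613,0,0,0,0,0.0625,-0.0613,0,0,0,0,0.0625,-0.0613,0,0,0,0,0.0625,-0.0613,0,0,0,0,0.0625,-0.0613,0,0,0,0,0.0625,-0.0613,0,0,0,0,0.0625,-0.0613,0,0,0,0,0.0625,-0.0613,0,0,0,0,0.0625,-0.0613,0,0,0,0,0.0625,-0.0613,0,0,0,0,0.0625,-0.0613,0,0,0,0,0.0625,-0.0613,0,0,0,0,0.0625,-0.0613,0,0,0,0,0,0,0,0,0,0,0,0,0,0,0,0], "hand": 0, "newtons": 10}}

```text
time_s: 1.6
ee_pos: [630.2, 133.4, 223.8]
ee_rot: [-180.0, -0.1, 173.8]
force: [-0.0, -0.2, -0.7]
gripper_width: 0.7
```

```bash
cat >> h.py <<'E'
Q=(603.85,-3.18,-.10615)
def inv(X):
    c,s=np.cos(Q[2]),np.sin(Q[2]); dx,dy=X[0]-Q[0],X[1]-Q[1]
    return np.array([c*dx+s*dy,-s*dx+c*dy,X[2]])
def look(tag,cams=('top','side')):
    from workcell import env,grab_frame; import cv2
    s=env.state(); tip=np.array(s['ee_pos'])-[0,0,11]
    print(round(s['time_s'],2),'ee',s['ee_pos'].round(1),s['ee_rot'].round(1),'tip press',inv(tip).round(1),'F',s['force'].round(1),s['gripper_width'].round(1),'q',s['qpos'].round(0))
    ims=[]
    for c in cams:
        im=grab_frame(c)['frame'][:,:,::-1]
        if c=='top': im=im[80:280,220:420]
        if c=='side': im=im[110:310,250:450]
        ims.append(cv2.resize(im,(400*im.shape[1]//im.shape[0],400),interpolation=cv2.INTER_CUBIC))
    if ims: cv2.imwrite(f'pics/{tag}.png',np.hstack(ims))
E
python3 -c "
from h import *; look('a1')"
```

```text
Traceback (most recent call last):
  File "h.py", line 20, in look
    print(round(s['time_s'],2),'ee',s['ee_pos'].round(1),s['ee_rot'].round(1),'tip press',inv(tip).round(1),'F',s['force'].round(1),s['gripper_width'].round(1),'q',s['qpos'].round(0))
                                                                                                                                    ^^^^^^^^^^^^^^^^^^^^^^^^
AttributeError: 'float' object has no attribute 'round'
```

```bash
sed -i "s/s\['gripper_width'\].round(1)/round(s['gripper_width'],1)/" h.py
python3 -c "
from h import *; look('a1')"
```

```text
1.6 ee [630.2 133.4 223.8] [-1.800e+02 -1.000e-01  1.738e+02] tip press [ 11.8 138.6 212.8] F [-0.  -0.2 -0.7] 0.7 q [ 11.  25.  80.   0.  76. -73.]
```

View pics/a1.png

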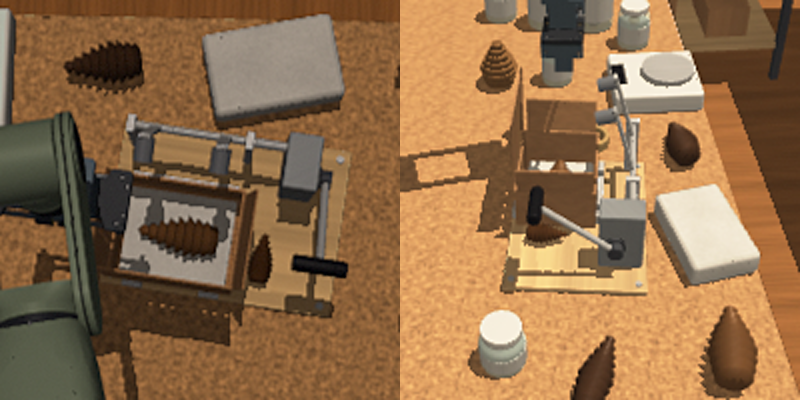

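Request:
{"fn": "arm_command", "kwargs": {"series": [0,0,-0.079,0,0,0,0,0,-0.079,0,0,0,-0.0032,-0.0298,0,0,0,0,-0.0032,-0.0298,0,0,0,0,-0.0032,-0.0298,0,0,0,0,-0.00265,-0.0249,-0.00625,0,0,0,-0.00265,-0.0249,-0.00625,0,0,0,-0.002,-0.0186,-0.0125,0,0,0,-0.002,-0.0186,-0.0125,0,0,0,-0.0013,-0.0124,-0.01875,0,0,0,-0.0013,-0.0124,-0.01875,0,0,0,-0.0008,-0.0075,-0.025,0,0,0,0,0,-0.01,0,0,0,0,0,-0.0075,0,0,0,0,0,0,0,0,0,0,0,0,0,0,0]}}

```text
time_s: 3.03
ee_pos: [620.8, 51.8, 114.5]
ee_rot: [180.0, -0.0, 174.0]
force: [0.3, -0.7, 1.1]
gripper_width: 0.1
```

```bash
python3 -c "
from h import *; look('a2')"
```

```text
3.03 ee [620.8  51.8 114.5] [180.  -0. 174.] tip press [ 11.   56.5 103.5] F [ 0.3 -0.7  1.1] 0.1 q [  4.  27.  92.   0.  61. -80.]
```

View pics/a2.png

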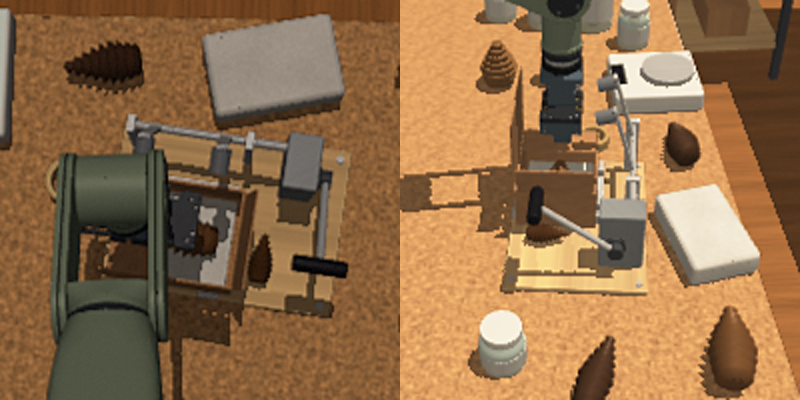

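Request:
{"fn": "arm_command", "kwargs": {"series": [0,0,-0.005,0,0,0,0,0,0,0,0,0,0,0,0.09,0,0,0,0,0,0.09,0,0,0,0,0,0.1,0,0,0,-0.00866,-0.0812,0,0,0,0,-0.00866,-0.0812,0,0,0,0,-0.00866,-0.0812,0,0,0,0,-0.00866,-0.0812,0,0,0,0,-0.00866,-0.0812,0,0,0,0,-0.00866,-0.0812,0,0,0,0,0,0,0,0,0,0]}}

```text
time_s: 4.13
ee_pos: [599.2, -148.8, 224.5]
ee_rot: [-179.8, 0.0, 173.8]
force: [-0.3, 0.5, 0.1]
gripper_width: 0.6
```

```bash
python3 -c "
from h import *; look('a3')"
```

```text
4.13 ee [ 599.2 -148.8  224.5] [-179.8    0.   173.8] tip press [  10.8 -145.3  213.5] F [-0.3  0.5  0.1] 0.6 q [-15.  22.  84.  -0.  74. -99.]
```

View pics/a3.png

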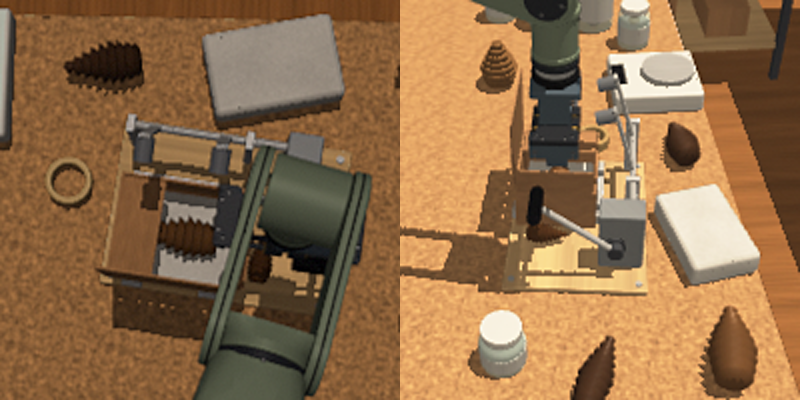

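Request:
{"fn": "arm_command", "kwargs": {"series": [0,0,-0.079,0,0,0,0,0,-0.079,0,0,0,0.0038,0.036,0,0,0,0,0.0038,0.036,0,0,0,0,0.0032,0.0298,0,0,0,0,0.00265,0.0249,-0.00625,0,0,0,0.00265,0.0249,-0.00625,0,0,0,0.002,0.0186,-0.0125,0,0,0,0.002,0.0186,-0.0125,0,0,0,0.0013,0.0124,-0.01875,0,0,0,0.0013,0.0124,-0.01875,0,0,0,0.0008,0.0075,-0.025,0,0,0,0,0,-0.01,0,0,0,0,0,-0.0125,0,0,0,0,0,0,0,0,0,0,0,0,0,0,0]}}

```text
time_s: 5.57
ee_pos: [608.7, -54.8, 114.2]
ee_rot: [179.9, -0.0, 174.0]
force: [-4.5, 2.7, 11.5]
gripper_width: 0.5
```

```bash
python3 -c "
from h import *; look('a4')"
```

```text
5.57 ee [608.7 -54.8 114.2] [179.9  -0.  174. ] tip press [ 10.3 -50.8 103.2] F [-4.5  2.7 11.5] 0.5 q [ -6.  26.  94.   0.  60. -90.]
```

View pics/a4.png

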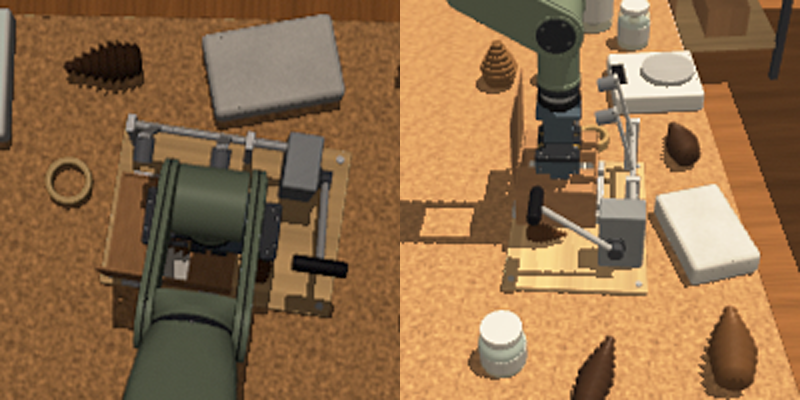

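Request:
{"fn": "arm_command", "kwargs": {"series": [0,0,0.094,0,0,0,0,0,0.094,0,0,0,0,0,0.094,0,0,0,0,0,0.094,0,0,0,0,0,0.094,0,0,0,-0.0644,0.0325,0,0,0,0,-0.0644,0.0325,0,0,0,0,-0.0644,0.0325,0,0,0,0,-0.0644,0.0325,0,0,0,0,-0.0644,0.0325,0,0,0,0,0,0,0,0,0,0,0,0,0,0,0,0]}}

```text
time_s: 6.67
ee_pos: [479.7, 9.9, 300.8]
ee_rot: [-180.0, 0.1, 174.0]
force: [0.4, 0.1, 0.2]
gripper_width: 0.5
```

```bash
python3 -c "
from h import *; look('a5')"
```

```text
6.67 ee [479.7   9.9 300.8] [-1.80e+02  1.00e-01  1.74e+02] tip press [-1.248e+02 -1.000e-01  2.898e+02] F [0.4 0.1 0.2] 0.5 q [ -0.   7.  93.  -0.  79. -84.]
```

View pics/a5.png

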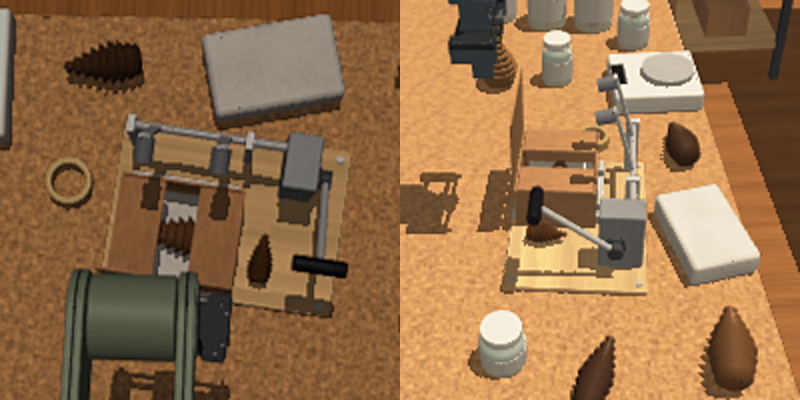

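Request:
{"fn": "arm_command", "kwargs": {"series": [0,0,-0.096,0,0,0,0,0,-0.096,0,0,0,0.0423,-0.0045,0,0,0,0,0.0423,-0.0045,0,0,0,0,0.0373,-0.004,-0.005,0,0,0,0.0373,-0.004,-0.005,0,0,0,0.0311,-0.0033,-0.01375,0,0,0,0.0311,-0.0033,-0.01375,0,0,0,0.0249,-0.00265,-0.02125,0,0,0,0.0249,-0.00265,-0.02125,0,0,0,0.0186,-0.002,-0.025,0,0,0,0.0186,-0.002,-0.025,0,0,0,0.0124,-0.0013,-0.025,0,0,0,0.0124,-0.0013,-0.025,0,0,0,0.0062,-0.0007,-0.0225,0,0,0,0.0062,-0.0007,-0.0225,0,0,0,0,0,-0.015,0,0,0,0,0,-0.015,0,0,0,0,0,-0.005,0,0,0,0,0,0,0,0,0]}}

```text
time_s: 8.43
ee_pos: [618.3, -4.7, 119.3]
ee_rot: [180.0, -0.1, 174.0]
force: [0.3, 0.2, 0.2]
gripper_width: 0.3
```

```bash
python3 -c "
from h import *; look('a6')"
```

```text
8.43 ee [618.3  -4.7 119.3] [ 1.80e+02 -1.00e-01  1.74e+02] tip press [ 14.5  -0.  108.3] F [0.3 0.2 0.2] 0.3 q [ -2.  27.  92.   0.  61. -86.]
```

View pics/a6.png

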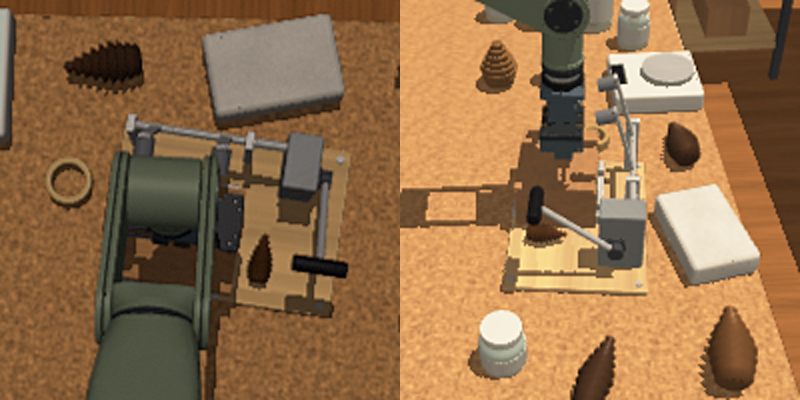

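Request:
{"fn": "arm_command", "kwargs": {"series": [0,0,-0.005,0,0,0,0,0,-0.005,0,0,0,0,0,0,0,0,0,0,0,0.08,0,0,0,0,0,0.08,0,0,0,0,0,0.08,0,0,0,0,0,0.08,0,0,0,-0.0245,-0.0825,0,0,0,0,-0.0245,-0.0825,0,0,0,0,-0.0245,-0.0825,0,0,0,0,-0.0245,-0.0825,0,0,0,0,-0.0245,-0.0825,0,0,0,0,-0.0245,-0.0825,0,0,0,0,0,0,0,0,0,0,0,0,0,0,0,0]}}

```text
time_s: 9.78
ee_pos: [559.4, -204.2, 243.9]
ee_rot: [180.0, 0.0, 173.8]
force: [0.2, 1.2, 0.6]
gripper_width: 0.9
```

```bash
python3 -c "
from h import *; look('a7')
from workcell import grab_frame; import cv2
cv2.imwrite('pics/w7.png',grab_frame('wrist')['frame'][:,:,::-1])"
```

```text
9.78 ee [ 559.4 -204.2  243.9] [180.    0.  173.8] tip press [ -22.9 -204.6  232.9] F [0.2 1.2 0.6] 0.9 q [ -21.   20.   85.    0.   75. -105.]
```

View pics/a7.png

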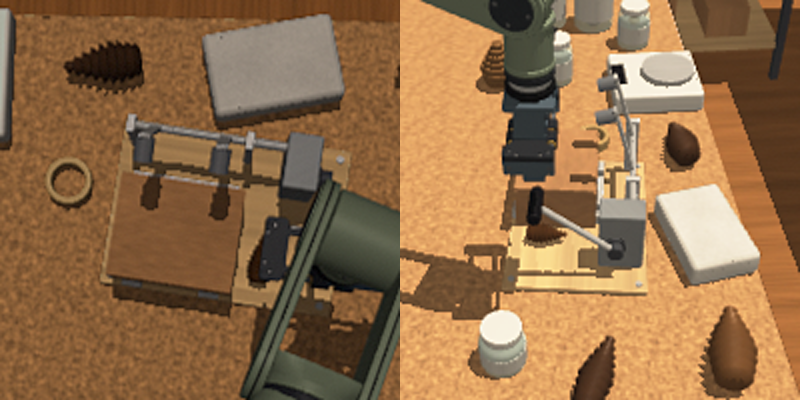

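View pics/w7.png

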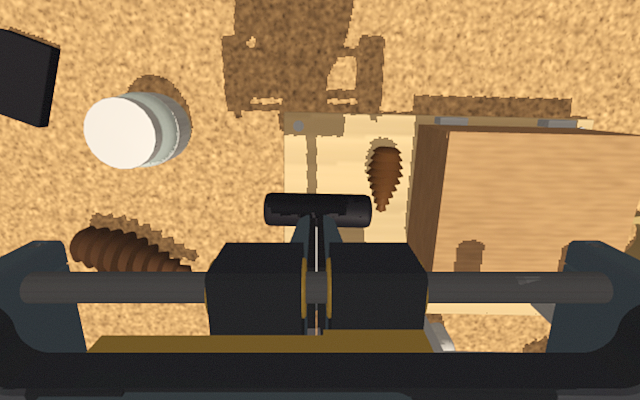

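The lid lies closed in the top view, with corners at about (120,175) and (240,290). In the wrist view the lever bar is centred at (317,210), in line with the fingers. I check the bar's position against the calibration.

Run:
```python
from h import *
from workcell import env,grab_frame
from scipy.spatial.transform import Rotation as Ro
s=env.state(); f=grab_frame('wrist'); T=f['tool_from_camera']; Kw=f['intrinsics']
Rt=Ro.from_euler('xyz',s['ee_rot'],degrees=True).as_matrix()
def pw(X):
    p=Rt.T@(np.array(X)-s['ee_pos']); c=np.linalg.inv(T)@np.append(p,1); u=Kw@c[:3]; return (u/u[2])[:2].round(0)
for p in [(-23,-203,173),(-23,-165.5,173),(-23,-240.5,173),(-72,-90,106)]: print(p,pw(w(Q,p)))
```

```text
(-23, -203, 173) [314. 210.]
(-23, -165.5, 173) [367. 210.]
(-23, -240.5, 173) [261. 210.]
(-72, -90, 106) [446. 132.]
```

Request:
{"fn": "arm_command", "kwargs": {"series": [0,0,-0.0575,0,0,0,0,0,-0.0575,0,0,0,0,0,-0.005,0,0,0,-0.0174,0.0019,-0.0269,0,0,0,-0.0174,0.0019,-0.0269,0,0,0,-0.0131,0.0014,-0.029,0,0,0,-0.0131,0.0014,-0.029,0,0,0,-0.0086,0.0009,-0.0306,0,0,0,-0.0086,0.0009,-0.0306,0,0,0,-0.0032,0.0003,-0.021,0,0,0,-0.0032,0.0003,-0.021,0,0,0,0,0,0,0,0,0]}}

```text
time_s: 10.98
ee_pos: [524.5, -197.5, 109.8]
ee_rot: [179.9, -0.3, 174.1]
force: [-5.1, 2.9, 7.2]
gripper_width: 0.9
```

```bash
python3 -c "
from h import *; look('a8')"
```

```text
10.98 ee [ 524.5 -197.5  109.8] [179.9  -0.3 174.1] tip press [ -58.3 -201.6   98.8] F [-5.1  2.9  7.2] 0.9 q [ -22.   23.  101.    0.   57. -106.]
```

View pics/a8.png

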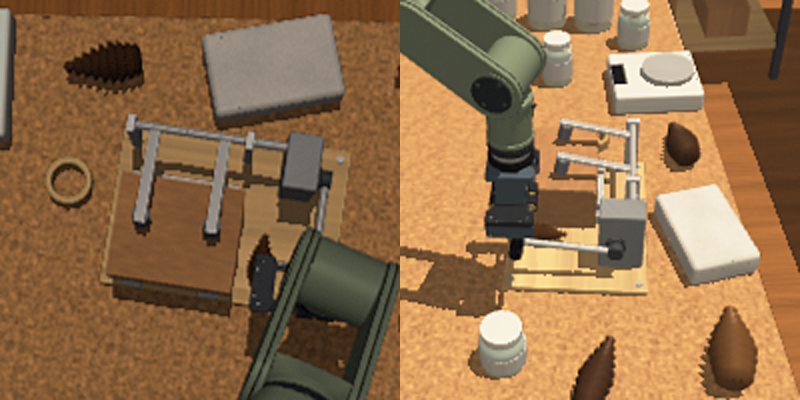

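Request:
{"fn": "arm_command", "kwargs": {"series": [-0.001,0.0001,-0.021,0,0,0,-0.001,0.0001,-0.021,0,0,0,0,0,0,0,0,0,0,0,0,0,0,0,0,0,0,0,0,0,0,0,0,0,0,0]}}

```text
time_s: 11.58
ee_pos: [524.7, -198.1, 94.5]
ee_rot: [180.0, -0.1, 174.1]
force: [-5.1, 1.3, 8.2]
gripper_width: 0.3
```

```bash
python3 -c "
from h import *; look('a9')
from workcell import grab_frame; import cv2
for c in('top','side'):
  cv2.imwrite('pics/%s9.png'%c,grab_frame(c)['frame'][:,:,::-1])
a=cv2.imread('pics/side9.png')[150:270,270:400];cv2.imwrite('pics/side9c.png',cv2.resize(a,None,fx=5,fy=5,interpolation=cv2.INTER_CUBIC))
for p in[(-58,-203,70),(-58,-240,70),(112,-203,70),(-2,50,126),(-2,-50,126),(140,50,126),(140,-50,126),(-58,-240,58),(-58,-240,82)]: print(p,((proj('side',w(Q,p))-[270,150]+.5)*5).round())
"
```

```text
11.58 ee [ 524.7 -198.1   94.5] [ 1.800e+02 -1.000e-01  1.741e+02] tip press [ -58.1 -202.2   83.5] F [-5.1  1.3  8.2] 0.3 q [ -22.   24.  102.   -0.   55. -106.]
(-58, -203, 70) [196. 422.]
(-58, -240, 70) [191. 461.]
(112, -203, 70) [440. 428.]
(-2, 50, 126) [292. 135.]
(-2, -50, 126) [285. 219.]
(140, 50, 126) [476. 138.]
(140, -50, 126) [479. 223.]
(-58, -240, 58) [192. 473.]
(-58, -240, 82) [190. 449.]
```

View pics/side9c.png

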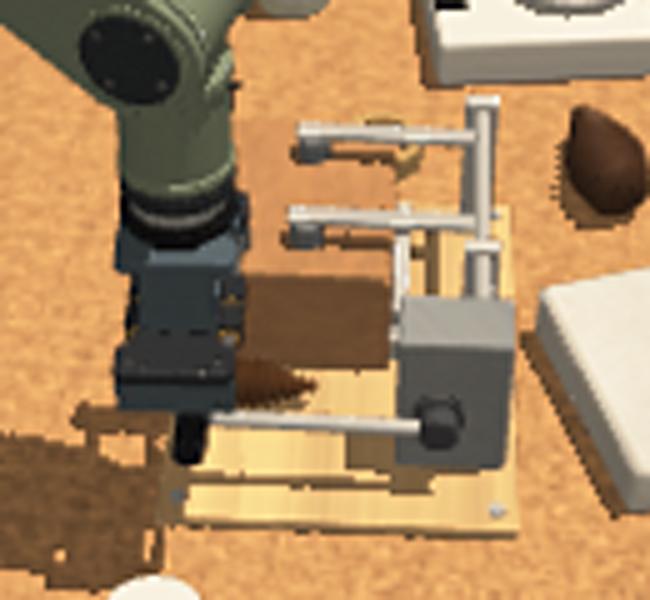

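View pics/top9.png

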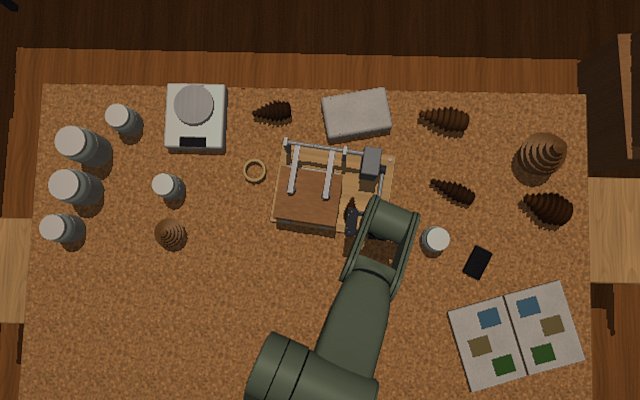

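Request:
{"fn": "arm_command", "kwargs": {"series": [0,0,-0.0055,0,0,0,0,0,0,0,0,0,0,0,0,0,0,0,0,0,0,0,0,0,0,0,0,0,0,0,0,0,0,0,0,0,0,0,0,0,0,0]}}

```text
time_s: 12.37
ee_pos: [524.6, -198.1, 92.4]
ee_rot: [180.0, -0.1, 174.1]
force: [-5.7, 1.5, 7.7]
gripper_width: 0.4
```

```bash
python3 -c "
from h import *; look('a10',('side','top'))
from workcell import env
for i in range(3): print(env.state()['force'].round(1))"
```

```text
12.37 ee [ 524.6 -198.1   92.4] [ 1.800e+02 -1.000e-01  1.741e+02] tip press [ -58.2 -202.2   81.4] F [-5.7  1.5  7.7] 0.4 q [ -22.   24.  102.   -0.   54. -106.]
[-5.8  2.5  7.3]
[-5.8  2.5  7.3]
[-5.8  2.5  7.3]
```

View pics/a10.png

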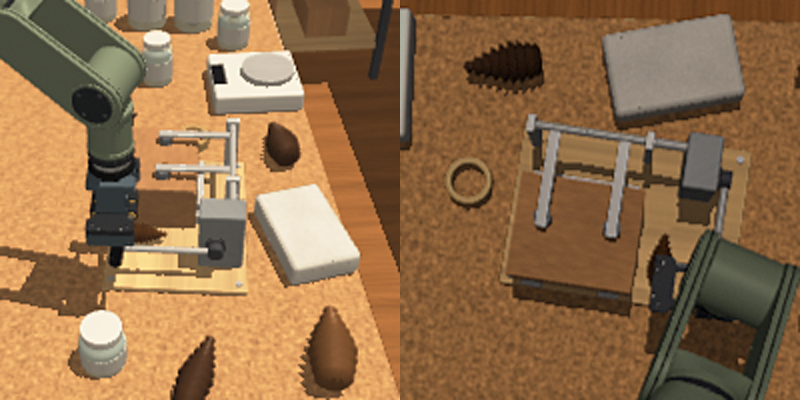

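```bash
python3 -c "
from workcell import env
print(env.job_done())"
```

```text
the job is handed in; nothing more can be done
None
```

I folded both side flaps flat, closed the top flap over them, and pushed the lever down level. I handed the job in at 12.4 s with the closed fingers still holding the lever.

**Last checks:**
- **Lever:** the fingertips stood at 81.4 mm, which puts the bar's centre at about 69.4 mm against 70 mm for level. The force up on the fingers held steady at 7–8 N. In the side picture the bars and lever look level.
- **Carton:** the top picture shows the lid flat with both bars over it.
- **Bystanders:** none visible had moved. The gripper partly hid the small cone's near end.

**Readings that disagreed slightly:**
- Before a last 2 mm nudge down, the picture put the lever about 4 mm above level while the fingertip height said 1.5 mm. Either is well inside the 12 mm allowed.
- The force on the fingers also had a sideways part of about 6 N, probably friction at the bar; it stayed steady.

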